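# Close the falling lid of the parts case softly

## Task

Close the parts case without a bang: with a fingertip push its leaning-open lid from behind until it tips over and starts to fall shut on its own, take the finger away, catch the lid from below on a finger before it lands, then lower it gently on the finger until it is fully shut, and draw the finger out. Do not grip or force the lid, and leave everything else on the bench where it is.

Things in the scene. Friction and masses are not known exactly. Their poses are not given: they have to be found in the camera images.
- case: Grey plastic parts case fixed to the green bench, a white tray of black rings inside: 240 mm along its x, 190 mm along its y, 75 mm high. Origin: centre of its underside, on the bench; z up. The hinge runs along its x on top of its +y wall; its -y wall is the front. Its x points away from the robot, within 0.35 rad of world x.
- hinge (a point): Middle of the hinge axis, fixed on the case, 75 mm above the bench; axes as the case's. The hinge is damped: past upright the lid (0.35 kg, some 1.7 N at the tongue) falls shut by itself at about 0.6 rad/s times the cosine of its angle, about 4 s from 1.4 to 0.3 rad, and would land too hard. To push it faster takes about 2.7 N per rad/s at the tongue.
- lid (a joint): Hinge angle of the grey lid, rad: 0 = shut, level on the case; 1.57 = upright; 1.8 = open stop, leaning back to the case's +y. It starts at 1.65 to 1.8 and by itself sinks back to the stop. Lid: flat plate 246 mm along the hinge, 6 mm thick plus 3 mm ribs outside, underside through the hinge axis, reaching 199 mm from it; a middle tongue 110 mm wide reaches 230 mm.
- tongue (a point): Middle of the tongue's outer edge, on the lid's underside, 230 mm from the hinge axis. Its -y axis points away from the hinge along the lid, its z is the lid's outer normal. With the lid shut the tongue juts 40 mm out over the front wall, underside 75 mm above the bench, free below.
- ring_a: Loose black plastic ring, 42 mm across, 11 mm high, lying on the bench in front of the case (its -y side); bystander.
- ring_b: Another such ring in front of the case; bystander.
- ring_c: Another such ring behind the case (its +y side); bystander.
- tweezers: Steel tweezers, 110 mm long, 10 mm high, lying in front of the case; bystander.
- screwdriver: Screwdriver, 150 mm long, lying behind the case; bystander.
- bottle: White bottle, 44 mm across and 110 mm high, standing behind the case, near its far end; bystander.
- cup: White cup, 70 mm across and 60 mm high, standing in front of the case, near its far end; bystander.

How it is judged (in metres and radians):
On the way, in this order (a step that is already met when the one before it is completed fails the run):
1. the lid, pushed over past upright, falls towards shut with no finger on it (angle between 0.3 and 1.5) (value of joint lid between 0.3 and 1.5 rad and velocity of joint lid below -0.005 rad/s and contact force between the fingers and lid below 0.05 N), for 0.1 s.
2. the lid is caught on a finger above 0.1 rad and carried there, moving no faster than 0.25 rad/s (contact force between the fingers and lid above 0.3 N and value of joint lid between 0.1 and 1.4 rad and velocity of joint lid above -0.25 rad/s), for 0.2 s.
3. the lid is shut (value of joint lid below 0.02 rad), for 0.2 s.
At the end, for the whole second after the job is handed in: The lid is shut (hinge angle under 0.02 rad, about 5 mm at the tongue) and every loose thing on the bench is within 30 mm of where it began (value of joint lid below 0.02 rad and distance of each of ring_a, ring_b, ring_c, tweezers, screwdriver, bottle, cup from where it was at the start of the episode below 0.03 m); the robot touches nothing.
It fails at once if the lid falls shut: faster than 0.3 rad/s between 0.25 and 0.03 rad (value of joint lid between 0.03 and 0.25 rad and velocity of joint lid below -0.3 rad/s).
It fails at once if the lid is gripped or forced: more than 30 N between fingers and lid (contact force between the fingers and lid above 30 N).
It fails at once if a bystander is moved by more than 30 mm (distance of any of ring_a, ring_b, ring_c, tweezers, screwdriver, bottle, cup from where it was at the start of the episode above 0.03 m).
It also fails if it takes over 56 s, if anything falls off the work surface, if the arm or the gripper's body presses on something with over 40 N, if the wrist force passes 120 N, or if a joint passes its speed limit or range.

## Robot

A 6-joint arm with a two-finger parallel gripper is mounted at the origin on the work surface. World frame = base frame: x ahead of the robot, y to its left, z up, the work surface at z = 0. Lengths are in m, angles in degrees, forces in N, time in s.
With the tool pointing down it reaches from about 0.375 to 0.9 m from the base axis. Payload 3.1 kg.
Tool frame: the origin (TCP) lies at the very end of the fingers, on their centre line; the grasp point (between the pads) lies 19 mm behind it; z points along the fingers, y is the line along which they close (so a half turn about z gives the same grasp; the last joint's range is limited). The gripper opens to 87 mm and grips with 3 to 60 N. Pads are 19 mm wide; open, the fingers measure 117 mm over their backs; the gripper's body (75 mm by 190 mm) begins 51 mm behind the grasp point.
Start: joints at [56.981, 30.224, 82.088, -0, 67.689, -10.227], TCP at [0.242, 0.576, 0.223] pointing down, gripper open.
Joint ranges: [-176.69, 176.69], [-43.24, 126.21], [12.49, 139.97], [-82, 262], [0, 151.66], [-163.58, 163.58]. Speed limits (degrees/s): [159.86, 159.86, 180, 180, 180, 180].

## Interface

Orientations are given as a 3x3 rotation matrix whose columns are the frame's x, y, z axes.
In Python, from rig import bot, imaging gives the robot as it stands.
- The arm moves only by the tool drive_tool, never from a script. Its argument "deltas" is text: rows parted by semicolons, each of 5 numbers parted by spaces: the finger opening in mm, from 0 to 87, then the shift along the world's x, y, z in mm, then the turn about the world's z in rad. In form: jaw dx dy dz twist; .... A call has 1 to 12 rows; each row is the pose to reach, as a shift and turn from the pose commanded when the call began; what a row does not reach only later rows make up. A row lasts 1/10 s, in which the tool goes at most 50 mm and 8.59 degrees, less where a joint would pass 70% of its speed; a pose out of reach is approached as far as the arm can. A call with a gripper value outside its range is refused whole. The fingers move at their own pace and stop on an object; the grip force is fixed at half the most. Time passes only in rows, so rows that repeat a pose let the fingers close. It gives the time, the measured TCP pose, the force, the opening and the grip force at its end, in the units of the state.
- bot.read_state(): the state, without advancing time (a new reading comes with each control period).
- imaging.capture(name): name is "scene" or "top" or "wrist"; returns the picture (384x512x3 uint8, red, green, blue); there is no depth.
- imaging.camera_model(name): a dict with "fx", "fy", "cx", "cy" (pixels), "T" (4x4, takes a point from camera to world coordinates). Camera axes: x right, y down, z forward; pixel columns grow to the right and rows downward; lengths in m; the calibration is good to about 2 mm. A picture is of the moment at which its call begins: read the wrist's pose just before it. camera_model takes no time and is no camera call; for the wrist camera it gives the pose at the moment of the call.
- bot.hand_in(): hands the job in; it is judged then, once.
The state is a dict: "time_s": time; "joint_positions": joint angles; "qvel": joint speeds; "tau": joint torques, N m; "position": TCP position; "tcp_rot": TCP orientation; "force": force on the tool from outside, world axes, zero at the start; "moment": the same for the moment, N m; "opening": opening from 0.0 (shut) to 1.0 (fully open); "grasp_force": force on a finger pad.
Only numpy, scipy, OpenCV 4.12 (cv2) and the standard library are available. Lean on these libraries where they do the work, as an engineer would, in place of code of your own. Each camera call takes 0.05 s, during which the arm holds its last target. There are 200 camera calls.

## Working session

There is one attempt and no reset: what is moved stays moved. The work goes in short steps, Python scripts to look and compute and a tool call to move; the robot and the scene stay as the last step left them, time stands still between calls to the robot, and variables do not carry over. Pictures are saved under pics/ and viewed, at most 10 in all, crops included, and the job is handed in when it is done.

Besides the shell and the picture viewer there is one more tool, called after "Call:" as a command line: name --argument value ..., lists and objects as JSON in quotes. drive_tool: Moves the arm, as the interface text tells. Its arguments: {"type":"object","properties":{"deltas":{"type":"string"}},"required":["deltas"]}

```bash
mkdir -p pics; python3 - <<'E'
from rig import bot, imaging
import cv2,numpy as np
np.set_printoptions(precision=4,suppress=True)
ims=[]
for n in("scene","top"):
    im=imaging.capture(n);cv2.imwrite(f"pics/{n}0.png",im[:,:,::-1]);m=imaging.camera_model(n);print(n,m)
s=bot.read_state();print(s["time_s"],s["position"],s["tcp_rot"],s["force"],s["opening"])
E
```

```text
scene {'fx': 362.5363178318782, 'fy': 362.5363178318782, 'cx': 254.25540615519625, 'cy': 196.03237341859028, 'T': array([[-0.5629,  0.6224, -0.5438,  1.0021],
       [ 0.8263,  0.4102, -0.3859,  0.306 ],
       [-0.0171, -0.6666, -0.7452,  0.6553],
       [ 0.    ,  0.    ,  0.    ,  1.    ]])}
top {'fx': 485.40961610401723, 'fy': 485.40961610401723, 'cx': 256.2361318147013, 'cy': 185.77505259188112, 'T': array([[ 0.0003, -0.9953,  0.097 ,  0.4497],
       [-1.    , -0.0007, -0.0046,  0.0315],
       [ 0.0047, -0.097 , -0.9953,  1.2936],
       [ 0.    ,  0.    ,  0.    ,  1.    ]])}
0.1 [0.2417 0.5756 0.2217] [[-0.9219  0.3874 -0.0011]
 [ 0.3874  0.9219 -0.0016]
 [ 0.0003 -0.0019 -1.    ]] [-0.9708 -0.0221  1.0584] 0.9994300678016057
```

View pics/scene0.png

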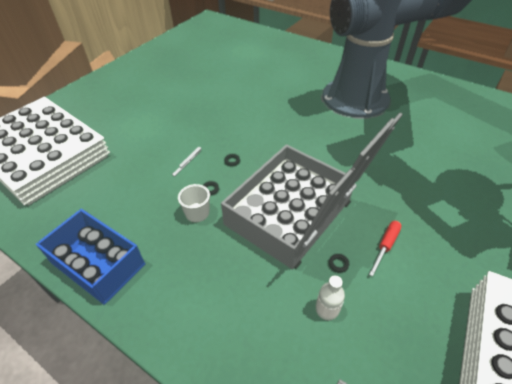

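View pics/top0.png

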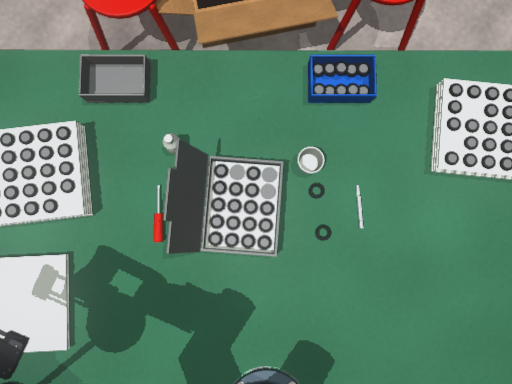

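The scene picture shows the case with the lid leaning back. In the top view the case spans about (203–284, 156–255), and the lid leans left to about x=167. The rings are at (317,190) and (323,232), the tweezers at (360,207), the cup at (311,160), the bottle at (170,142) and the screwdriver at (158,215).

```bash
python3 - <<'E'
import cv2
im=cv2.imread("pics/top0.png")[135:265,145:300]
cv2.imwrite("pics/topc.png",cv2.resize(im,None,fx=4.6,fy=4.6,interpolation=cv2.INTER_CUBIC)) 
im=cv2.imread("pics/scene0.png")[100:280,210:420]
cv2.imwrite("pics/scc.png",cv2.resize(im,None,fx=3.3,fy=3.3,interpolation=cv2.INTER_CUBIC)) 
E
```

```text
(no output)
```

View pics/topc.png

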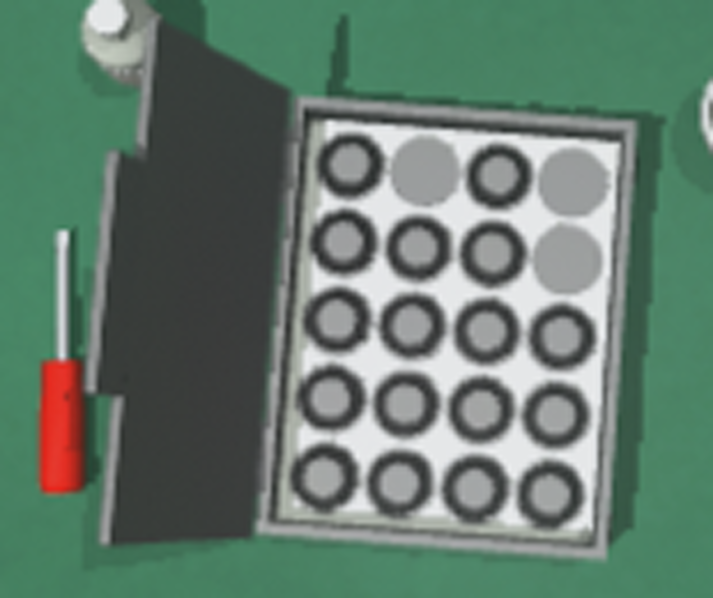

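View pics/scc.png

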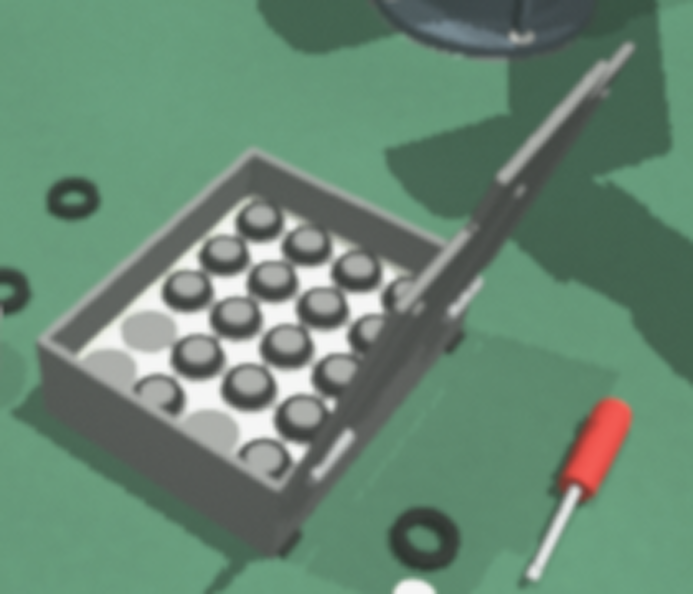

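```bash
cat >h.py <<'E'
import numpy as np
from scipy.optimize import brentq
np.set_printoptions(precision=4,suppress=True)
def ray(m,p):
    d=m["T"][:3,:3]@[(p[0]-m["cx"])/m["fx"],(p[1]-m["cy"])/m["fy"],1];return m["T"][:3,3],d
def onz(m,p,z):
    o,d=ray(m,p);return o+d*(z-o[2])/d[2]
E
python3 - <<'E'
from h import *
from rig import imaging,bot
m=imaging.camera_model("top")
c=lambda u,v:(u/4.6+145-.5+.1,v/4.6+135-.5+.1)
P=[onz(m,c(*p),.075) for p in[(636,122),(606,556),(257,533),(297,95)]]
FF,NF,NB,FB=P
print(np.array(P),[np.linalg.norm(P[i]-P[(i+1)%4]) for i in range(4)])
ctr=sum(P)/4; ax=(FF-NF)+(FB-NB); yaw=np.arctan2(ax[1],ax[0]);by=(NB-NF)+(FB-FF);yaw2=np.arctan2(-by[0],by[1])
print("centre",ctr,"yaw",yaw,yaw2)
yaw=(yaw+yaw2)/2
R=np.array([[np.cos(yaw),-np.sin(yaw),0],[np.sin(yaw),np.cos(yaw),0],[0,0,1]])
H=ctr+R@[0,.095,0];print("hinge",H)
for p,L in[((117,152),.23),((99,392),.23),((158,18),.199),((110,545),.199)]:
    o,d=ray(m,c(*p));o=R.T@(o-H);d=R.T@d
    # dist from axis = L
    s=np.roots([d[1]**2+d[2]**2,2*(o[1]*d[1]+o[2]*d[2]),o[1]**2+o[2]**2-L**2]).real.min()
    q=o+s*d;print("lidpt",q,"ang",np.arctan2(q[2],-q[1]))
for n,p,z in[("ra",(317,190),.011),("rb",(323,232),.011),("cup",(311,160),.06),("tw1",(358,186),.01),("tw2",(362,228),.01),("bot",(170,139),.11),("sd1",(159,186),.01),("sd2",(158,241),.02)]:
    w=onz(m,p,z);print(n,w,"case",R.T@(w-H))
m=imaging.camera_model("scene");w=onz(m,(210+424/3.3,100+538/3.3),.006);print("rc",w,R.T@(w-H))
E
```

```text
[[ 0.6313 -0.0416  0.075 ]
 [ 0.3943 -0.0242  0.075 ]
 [ 0.4066  0.1646  0.075 ]
 [ 0.6462  0.1453  0.075 ]] [np.float64(0.2376791952647072), np.float64(0.1892061897357046), np.float64(0.24035151632417914), np.float64(0.18750905508761054)]
centre [0.5196 0.061  0.075 ] yaw -0.07693588002949865 -0.07219468634960667
hinge [0.5267 0.1558 0.075 ]
lidpt [0.0537 0.0533 0.2237] ang 1.8047269163136994
lidpt [-0.054   0.0513  0.2242] ang 1.7957872549265668
lidpt [0.1214 0.0456 0.1937] ang 1.8020575394579947
lidpt [-0.1224  0.0454  0.1937] ang 1.8011535477273797
ra [ 0.5635 -0.1357  0.011 ] case [ 0.0585 -0.2879 -0.064 ]
rb [ 0.4526 -0.1502  0.011 ] case [-0.0511 -0.3106 -0.064 ]
cup [ 0.6365 -0.1148  0.06  ] case [ 0.1297 -0.2616 -0.015 ]
tw1 [ 0.5744 -0.2451  0.01  ] case [ 0.0775 -0.3962 -0.065 ]
tw2 [ 0.4631 -0.2534  0.01  ] case [-0.0329 -0.4127 -0.065 ]
bot [0.681  0.2392 0.11  ] case [0.1477 0.0947 0.035 ]
sd1 [0.574  0.2837 0.01  ] case [ 0.0377  0.1311 -0.065 ]
sd2 [0.4291 0.2815 0.02  ] case [-0.1067  0.1181 -0.055 ]
rc [0.5856 0.2181 0.006 ] [ 0.0542  0.0666 -0.069 ]
```

The geometry is clear: hinge at (0.527, 0.156, 0.075), yaw −0.0745 and the lid at its 1.80 stop. I'll move the closed fingers behind the tongue.

Call:
drive_tool --deltas "0 15 -16 2 -0.06; 0 38 -42 5 -0.16; 0 67 -74 9 -0.29; 0 99 -109 13 -0.42; 0 131 -144 17 -0.56; 0 163 -179 21 -0.70; 0 196 -214 25 -0.84; 0 228 -250 30 -0.97; 0 254 -278 33 -1.09; 0 274 -301 36 -1.17; 0 286 -314 38 -1.22; 0 292 -320 38 -1.248"

```text
time_s: 1.3
position: [0.535, 0.2551, 0.2604]
tcp_rot: [[0.078, 0.997, -0.0], [0.997, -0.078, 0.0], [0.0, -0.0, -1.0]]
force: [-0.1, 1.0, 0.2]
opening: 0.031
grasp_force: 0.0
```

Call:
drive_tool --deltas "0 0 0 0 0; 0 0 0 0 0"

```text
time_s: 1.5
position: [0.5329, 0.2571, 0.2601]
tcp_rot: [[0.073, 0.997, -0.002], [0.997, -0.073, 0.0], [0.0, -0.002, -1.0]]
force: [-1.1, -0.7, -0.6]
opening: 0.003
grasp_force: 0.0
```

```bash
cat >>h.py <<'E'
yaw=-.0745
R=np.array([[np.cos(yaw),-np.sin(yaw),0],[np.sin(yaw),np.cos(yaw),0],[0,0,1]]);H=np.array([.5267,.1558,.075])
E
python3 - <<'E'
from h import *
from rig import bot,imaging
import cv2
s=bot.read_state();print(s["time_s"],s["position"],R.T@(s["position"]-H),R.T@s["tcp_rot"],s["force"],s["opening"])
a=imaging.capture("top")[:,:,::-1];b=imaging.capture("scene")[:,:,::-1]
cv2.imwrite("pics/t1.png",cv2.resize(np.hstack([a[120:270,130:330],b[60:260,220:420][:150]]),None,fx=2,fy=2))
E
```

```text
1.5 [0.5329 0.2571 0.2601] [-0.0014  0.1015  0.1851] [[-0.0012  1.     -0.0017]
 [ 1.      0.0012  0.0002]
 [ 0.0002 -0.0017 -1.    ]] [-1.0628 -0.6804 -0.5743] 0.0031896382746212566
```

View pics/t1.png

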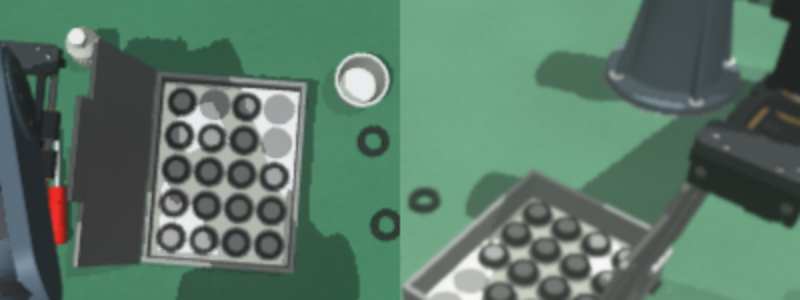

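The fingers are behind the tongue and clear of it, in the picture around (45,125). Next is the push.

Call:
drive_tool --deltas "0 -0.6 -8 0 0; 0 -1.3 -18 0 0; 0 -1.9 -26 0 0; 0 -2.5 -33 0 0; 0 -3 -40 0 0; 0 -3.5 -47 0 0; 0 -4 -54 0 0; 0 -4.5 -61 0 0; 0 -5 -68 0 0; 0 -5.6 -75 0 0; 0 -6.1 -82 0 0; 0 -6.6 -88 0 0"

```text
time_s: 2.8
position: [0.5274, 0.1676, 0.2605]
tcp_rot: [[0.075, 0.997, -0.0], [0.997, -0.075, 0.0], [0.0, -0.0, -1.0]]
force: [0.9, 1.3, 0.3]
opening: 0.001
grasp_force: 0.5
```

Call:
drive_tool --deltas "0 -0.5 -7 0 0; 0 -1 -14 0 0; 0 -1.5 -20 0 0; 0 -1.9 -25 0 0"

```text
time_s: 3.2
position: [0.5253, 0.1425, 0.2604]
tcp_rot: [[0.075, 0.997, -0.001], [0.997, -0.075, -0.0], [-0.0, -0.001, -1.0]]
force: [0.7, 1.4, -0.6]
opening: 0.005
grasp_force: 0.3
```

```bash
python3 - <<'E'
from h import *
from rig import bot,imaging
import cv2
s=bot.read_state();print(s["time_s"],s["position"],R.T@(s["position"]-H),s["force"])
a=imaging.capture("top")[:,:,::-1]
cv2.imwrite("pics/t2.png",cv2.resize(a[110:280,120:340],None,fx=3,fy=3))
E
```

```text
3.2 [0.5253 0.1425 0.2604] [-0.0004 -0.0134  0.1854] [ 0.6571  1.3777 -0.6496]
```

View pics/t2.png

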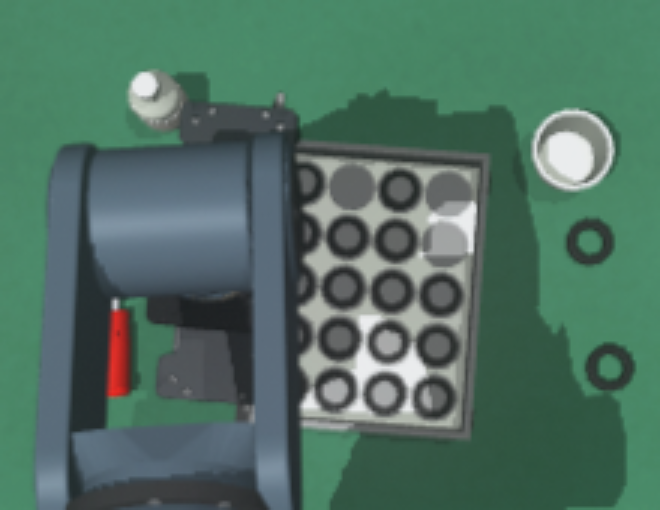

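The finger has reached the point where the lid is past upright at about 1.40 rad. The picture shows the arm above the lid, which is mostly hidden, with the rings and cup undisturbed. I'll take the finger up and over to the front.

Call:
drive_tool --deltas "0 0.6 8 25 0; 0 0.6 8 65 0; 0 -0.7 -10 85 0; 0 -3.7 -50 90 0; 0 -7 -95 90 0; 0 -10.4 -140 85 0; 0 -13 -175 60 0; 0 -13.6 -182 20 0; 0 -13.6 -182 -20 0; 0 -13.2 -177 -45 0"

```text
time_s: 4.25
position: [0.5108, -0.0348, 0.2131]
tcp_rot: [[0.077, 0.997, -0.004], [0.997, -0.077, 0.0], [-0.0, -0.004, -1.0]]
force: [0.1, 0.1, 0.3]
opening: 0.002
grasp_force: 0.0
```

```bash
python3 - <<'E'
from h import *
from rig import bot,imaging
import cv2
s=bot.read_state();print(s["time_s"],s["position"],R.T@(s["position"]-H),s["force"])
a=imaging.capture("top")[:,:,::-1];b=imaging.capture("scene")[:,:,::-1]
cv2.imwrite("pics/t3.png",cv2.resize(np.hstack([a[90:290,140:340],b[60:260,200:400]]),None,fx=2,fy=2))
E
```

```text
4.25 [ 0.5108 -0.0348  0.2131] [-0.0017 -0.1912  0.1381] [0.0917 0.0533 0.2518]
```

View pics/t3.png

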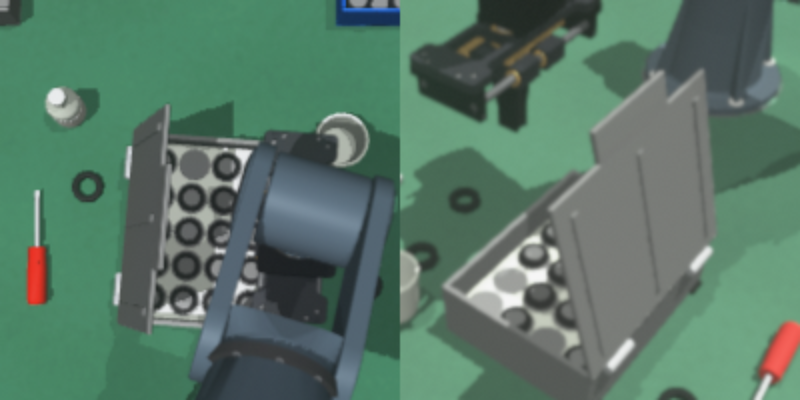

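The lid is falling at about 1.2 rad. In the scene half of the picture its free edge is near (650,110), and the closed fingers hang in front of it near (510,100). I'll move in to meet the tongue at about 0.9 rad.

Call:
drive_tool --deltas "0 0.8 11 4 0; 0 2 27 9 0; 0 3 40 12 0; 0 3 40 12 0; 0 3 40 12 0; 0 3 40 12 0; 0 3 40 12 0; 0 3 40 12 0; 0 3 40 12 0; 0 3 40 12 0; 0 3 40 12 0"

```text
time_s: 5.45
position: [0.5153, 0.0061, 0.2274]
tcp_rot: [[0.075, 0.997, -0.0], [0.997, -0.075, 0.0], [0.0, -0.0, -1.0]]
force: [-0.6, 0.3, -0.0]
opening: 0.006
grasp_force: 0.0
```

Call:
drive_tool --deltas "0 0 0 0 0; 0 0 0 0 0"

```text
time_s: 5.65
position: [0.5154, 0.0062, 0.2275]
tcp_rot: [[0.075, 0.997, -0.0], [0.997, -0.075, 0.0], [0.0, -0.0, -1.0]]
force: [0.6, -0.6, -0.1]
opening: 0.003
grasp_force: 0.0
```

Call:
drive_tool --deltas "0 0 0 0 0; 0 0 0 0 0"

```text
time_s: 5.85
position: [0.5154, 0.0062, 0.2276]
tcp_rot: [[0.075, 0.997, 0.0], [0.997, -0.075, -0.0], [0.0, 0.0, -1.0]]
force: [-0.3, -0.2, 0.7]
opening: 0.003
grasp_force: 0.0
```

```bash
python3 - <<'E'
from h import *
from rig import bot,imaging
import cv2
s=bot.read_state();print(s["time_s"],s["position"],R.T@(s["position"]-H),s["force"])
a=imaging.capture("top")[:,:,::-1];b=imaging.capture("scene")[:,:,::-1]
cv2.imwrite("pics/t4.png",cv2.resize(np.hstack([a[120:270,180:280],b[50:200,200:400]]),None,fx=2.66,fy=2.66))
E
```

```text
5.85 [0.5154 0.0062 0.2276] [-0.0001 -0.15    0.1526] [-0.2636 -0.163   0.7178]
```

View pics/t4.png

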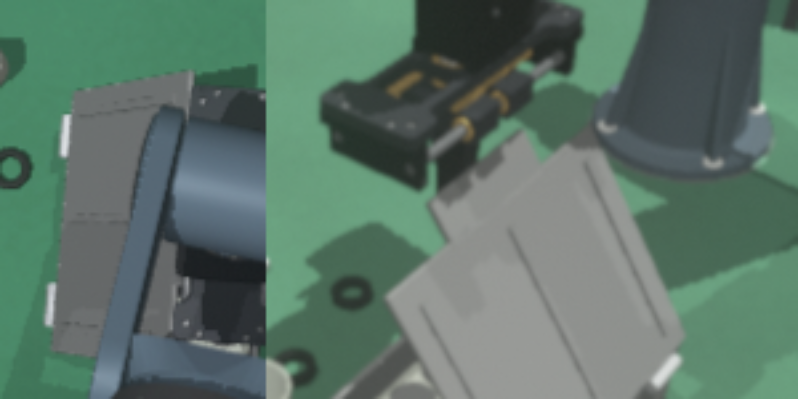

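```bash
cat >>h.py <<'E'
def ang(m,p,L=.199,t=.009,near=True):
    o,d=ray(m,p);o=R.T@(o-H);d=R.T@d;r=np.hypot(L,t)
    s=np.roots([d[1]**2+d[2]**2,2*(o[1]*d[1]+o[2]*d[2]),o[1]**2+o[2]**2-r*r]).real.min()
    q=o+s*d;return q,np.arctan2(q[2],-q[1])-np.arctan2(t,L)
E
python3 - <<'E'
from h import *
from rig import bot,imaging
import cv2
print(ang(imaging.camera_model("top"),(252.6,146.3)),ang(imaging.camera_model("scene"),(245.7,161.5)))
b0=imaging.capture("scene").astype(int);b1=imaging.capture("scene").astype(int)
d=np.abs(b1-b0).sum(2);print((d>40).sum(),d[50:250,200:400].max())
E
```

```text
(array([ 0.1216, -0.1124,  0.1645]), np.float64(0.9260840704962217)) (array([ 0.1244, -0.1118,  0.1648]), np.float64(0.929459196982946))
44 76
```

Call:
drive_tool --deltas "0 0 0 0 0"

```text
time_s: 6.15
position: [0.5153, 0.006, 0.2275]
tcp_rot: [[0.075, 0.997, -0.0], [0.997, -0.075, -0.0], [-0.0, -0.0, -1.0]]
force: [0.8, -1.3, -1.1]
opening: 0.008
grasp_force: 0.4
```

Call:
drive_tool --deltas "0 0 0 0 0"

```text
time_s: 6.25
position: [0.5153, 0.0061, 0.2275]
tcp_rot: [[0.075, 0.997, -0.0], [0.997, -0.075, -0.0], [-0.0, -0.0, -1.0]]
force: [0.1, -0.6, -1.2]
opening: 0.012
grasp_force: 0.4
```

```bash
python3 - <<'E'
from h import *
from rig import bot,imaging
import cv2
b1=imaging.capture("scene").astype(int)
b0=cv2.imread("pics/scene0.png")
import time
b2=imaging.capture("scene").astype(int)
print((np.abs(b1-b2).sum(2)>40).sum())
np.save("hold.npy",b2)
# colours of lid vs bench vs case around the left corner
for v in (155,161,167): print([tuple(b2[v,u]) for u in range(236,260,3)])
E
```

```text
7
[(np.int64(52), np.int64(64), np.int64(56)), (np.int64(70), np.int64(97), np.int64(80)), (np.int64(73), np.int64(105), np.int64(85)), (np.int64(74), np.int64(105), np.int64(85)), (np.int64(82), np.int64(109), np.int64(91)), (np.int64(144), np.int64(152), np.int64(144)), (np.int64(155), np.int64(158), np.int64(153)), (np.int64(153), np.int64(156), np.int64(151))]
[(np.int64(49), np.int64(59), np.int64(53)), (np.int64(50), np.int64(64), np.int64(54)), (np.int64(85), np.int64(109), np.int64(93)), (np.int64(156), np.int64(160), np.int64(155)), (np.int64(153), np.int64(157), np.int64(152)), (np.int64(154), np.int64(157), np.int64(152)), (np.int64(153), np.int64(156), np.int64(152)), (np.int64(154), np.int64(156), np.int64(152))]
[(np.int64(72), np.int64(103), np.int64(83)), (np.int64(73), np.int64(104), np.int64(85)), (np.int64(74), np.int64(104), np.int64(85)), (np.int64(89), np.int64(101), np.int64(92)), (np.int64(150), np.int64(153), np.int64(148)), (np.int64(153), np.int64(156), np.int64(152)), (np.int64(153), np.int64(156), np.int64(152)), (np.int64(119), np.int64(122), np.int64(118))]
```

The finger is carrying the lid. It has stopped at about 0.92 rad, and the picture shows the tongue edge against the fingers near (450,185). Now I'll lower it along the arc.

Call:
drive_tool --deltas "0 -0.3 -3.4 -2.7 0; 0 -0.5 -6.7 -5.5 0; 0 -0.7 -10 -8.4 0; 0 -1 -13.3 -11.3 0; 0 -1.2 -16.5 -14.2 0; 0 -1.5 -19.7 -17.2 0; 0 -1.7 -22.4 -19.9 0; 0 -1.9 -25.1 -22.6 0; 0 -2.1 -27.8 -25.4 0; 0 -2.3 -30.4 -28.2 0; 0 -2.5 -32.9 -31.1 0; 0 -2.6 -35.4 -34 0"

```text
time_s: 7.55
position: [0.5128, -0.0295, 0.1934]
tcp_rot: [[0.075, 0.997, 0.0], [0.997, -0.075, -0.0], [-0.0, 0.0, -1.0]]
force: [-0.2, -1.5, 0.7]
opening: 0.007
grasp_force: 0.8
```

```bash
cat >>h.py <<'E'
import cv2
def look():
    from rig import bot,imaging
    s=bot.read_state();b=imaging.capture("scene").astype(int)
    m=((b.max(2)-b.min(2)<14)&(b[:,:,0]>125)&(b[:,:,0]<185)).astype(np.uint8);m[:,:200]=0;m[:,410:]=0
    n,l,st,c=cv2.connectedComponentsWithStats(m);ids=l[150:240,260:340];k=np.bincount(ids[ids>0]).argmax()
    ys,xs=np.nonzero(l==k);u=xs.min();v=ys[xs==u].mean()
    cm=imaging.camera_model("scene")
    print(round(s["time_s"],2),"tcp",R.T@(s["position"]-H),"F",R.T@s["force"],"px",u,v,"area",len(xs))
    for L in(.199,.23):print(L,*ang(cm,(u,v),L))
E
python3 -c "from h import look;look()"
```

```text
7.55 tcp [-0.0001 -0.1858  0.1184] F [-0.0579 -1.4621  0.6731] px 231 166.5 area 9608
0.199 [ 0.1291 -0.1427  0.1389] 0.7267403853145156
0.23 [ 0.1849 -0.0879  0.2127] 1.1397586523042196
```

Call:
drive_tool --deltas "0 -0.2 -3 -3.6 0; 0 -0.4 -5.8 -7.2 0; 0 -0.6 -8.6 -10.8 0; 0 -0.8 -11.3 -14.6 0; 0 -1 -13.9 -18.3 0; 0 -1.2 -16.5 -22.2 0; 0 -1.4 -19 -26 0; 0 -1.6 -21.4 -30 0; 0 -1.7 -23.6 -33.9 0; 0 -1.9 -25.7 -37.9 0; 0 -2 -27.6 -42 0; 0 -2.2 -29.5 -46.1 0"

```text
time_s: 8.8
position: [0.5106, -0.0595, 0.1472]
tcp_rot: [[0.074, 0.997, 0.0], [0.997, -0.074, -0.001], [-0.001, 0.0, -1.0]]
force: [-1.8, -5.9, 2.5]
opening: 0.004
grasp_force: 2.8
```

```bash
python3 -c "from h import look;look()"
```

```text
8.8 tcp [-0.     -0.2159  0.0722] F [-1.3709 -6.0005  2.4979] px 222 175.0 area 6383
0.199 [ 0.1587 -0.1368  0.1448] 0.7683403796249826
0.23 [ 0.2067 -0.086   0.2135] 1.148720541597668
```

```bash
cat >>h.py <<'E'
def proj(m,q):
    w=R@q+H;c=m["T"][:3,:3].T@(w-m["T"][:3,3]);return np.array([m["fx"]*c[0]/c[2]+m["cx"],m["fy"]*c[1]/c[2]+m["cy"]])
def lid(th,x,L,t): return np.array([x,-L*np.cos(th)+t*np.sin(th),L*np.sin(th)+t*np.cos(th)])
E
python3 - <<'E'
from h import *
from rig import bot,imaging
look()
b=np.ascontiguousarray(imaging.capture("scene")[:,:,::-1]);cm=imaging.camera_model("scene")
c=cv2.resize(b[90:240,190:370],None,fx=4,fy=4,interpolation=cv2.INTER_CUBIC)
for th,col in((.42,(0,0,255)),(.48,(0,255,255)),(.54,(255,0,0))):
    for x,L in((.123,.199),(.055,.23),(-.055,.23),(.055,.199)):
        p=(proj(cm,lid(th,x,L,.009 if L<.2 else .006))+.5-[190,90])*4;cv2.circle(c,tuple(int(v) for v in p),3,col,-1);
        if L<.2 and x>.1: print(th,p/4+[190,90])
cv2.imwrite("pics/t5.png",c)
E
```

```text
8.85 tcp [-0.0001 -0.2162  0.0717] F [ 0.1166 -6.5285  0.759 ] px 222 175.0 area 6270
0.199 [ 0.1587 -0.1368  0.1448] 0.7683403796249826
0.23 [ 0.2067 -0.086   0.2135] 1.148720541597668
0.42 [221.3808 176.3135]
0.48 [223.1376 173.6684]
0.54 [225.2122 171.2237]
```

View pics/t5.png

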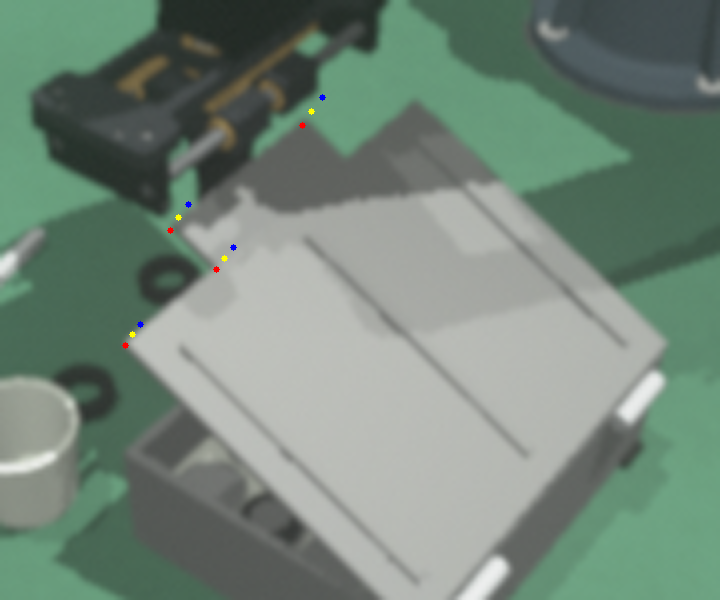

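The picture shows the lid's far plate corner at (128,344) in the crop, between the 0.42 and 0.48 markers. The lid is at about 0.43–0.44 rad and following the finger. I'll continue in short steps, watching the force.

Call:
drive_tool --deltas "0 -0.1 -2 -4 0; 0 -0.3 -3.9 -8.3 0; 0 -0.4 -5.7 -12.5 0; 0 -0.5 -7.5 -16.8 0; 0 -0.5 -7.5 -16.8 0"

```text
time_s: 9.45
position: [0.51, -0.0672, 0.1301]
tcp_rot: [[0.075, 0.997, -0.0], [0.997, -0.075, -0.001], [-0.001, -0.0, -1.0]]
force: [-2.0, -6.3, 1.1]
opening: 0.003
grasp_force: 3.0
```

```bash
cat >>h.py <<'E'
def look2():
    from rig import bot,imaging
    s=bot.read_state();b=imaging.capture("scene").astype(int);cm=imaging.camera_model("scene")
    m=((b.max(2)-b.min(2)<14)&(b[:,:,0]>125)&(b[:,:,0]<185)).astype(np.uint8);m[:,:200]=0;m[:,410:]=0
    # signed crossing along the corner's own path: last bright sample
    ths=np.arange(-.05,.7,.005);P=[proj(cm,lid(t,.123-.006,.199-.006,.009)) for t in ths]
    br=[m[int(round(p[1])),int(round(p[0]))] for p in P]
    print(round(s["time_s"],2),"tcp",R.T@(s["position"]-H),"F",R.T@s["force"],"bright th range",[round(t,3) for t,k in zip(ths,br) if k][::1][:1],[round(t,3) for t,k in zip(ths,br) if k][-1:])
E
python3 -c "from h import look2;look2()"
```

```text
9.45 tcp [-0.0001 -0.2237  0.0551] F [-1.4918 -6.4316  1.0793] bright th range [np.float64(0.29)] [np.float64(0.695)]
```

Call:
drive_tool --deltas "0 -0.1 -1.7 -4.3 0; 0 -0.2 -3.2 -8.6 0; 0 -0.3 -4.7 -12.9 0; 0 -0.4 -6.1 -17.3 0; 0 -0.5 -7.1 -20.6 0; 0 -0.6 -8.1 -24 0"

```text
time_s: 10.1
position: [0.5094, -0.0753, 0.1063]
tcp_rot: [[0.074, 0.997, -0.0], [0.997, -0.074, -0.001], [-0.001, -0.0, -1.0]]
force: [-2.0, -7.0, 1.1]
opening: 0.004
grasp_force: 3.2
```

Call:
drive_tool --deltas "0 0 0 0 0"

```text
time_s: 10.2
position: [0.5094, -0.0754, 0.1061]
tcp_rot: [[0.075, 0.997, -0.0], [0.997, -0.075, -0.001], [-0.001, -0.0, -1.0]]
force: [-1.9, -6.8, 0.2]
opening: 0.003
grasp_force: 3.3
```

```bash
python3 -c "from h import look2;look2()"
```

```text
10.2 tcp [-0.0001 -0.2318  0.0311] F [-1.4193 -6.9468  0.1733] bright th range [np.float64(0.175)] [np.float64(0.365)]
```

Call:
drive_tool --deltas "0 -0.1 -0.8 -3.3 0; 0 -0.1 -1.6 -6.6 0; 0 -0.2 -2.4 -10 0; 0 -0.2 -3.1 -13.4 0"

```text
time_s: 10.65
position: [0.5092, -0.0786, 0.0929]
tcp_rot: [[0.074, 0.997, -0.0], [0.997, -0.074, -0.002], [-0.002, -0.0, -1.0]]
force: [-2.3, -7.3, 0.3]
opening: 0.003
grasp_force: 3.8
```

Call:
drive_tool --deltas "0 0 0 0 0"

```text
time_s: 10.75
position: [0.5092, -0.0787, 0.0927]
tcp_rot: [[0.075, 0.997, -0.001], [0.997, -0.075, -0.001], [-0.002, -0.0, -1.0]]
force: [-2.8, -7.0, -0.2]
opening: 0.003
grasp_force: 3.8
```

```bash
python3 -c "from h import look2;look2()"
```

```text
10.75 tcp [-0.     -0.2351  0.0177] F [-2.2347 -7.1767 -0.2089] bright th range [np.float64(0.12)] [np.float64(0.695)]
```

Call:
drive_tool --deltas "0 0 -0.5 -2.9 0; 0 -0.1 -1 -5.8 0; 0 -0.1 -1.4 -8.8 0; 0 -0.1 -1.8 -11.7 0"

```text
time_s: 11.2
position: [0.509, -0.0808, 0.0812]
tcp_rot: [[0.074, 0.997, -0.0], [0.997, -0.074, -0.002], [-0.002, -0.0, -1.0]]
force: [-3.4, -9.1, 0.6]
opening: 0.008
grasp_force: 4.8
```

Call:
drive_tool --deltas "0 0 0 0 0"

```text
time_s: 11.3
position: [0.509, -0.0809, 0.081]
tcp_rot: [[0.074, 0.997, -0.001], [0.997, -0.074, -0.002], [-0.002, -0.0, -1.0]]
force: [-2.9, -10.0, 0.8]
opening: 0.005
grasp_force: 4.7
```

```bash
python3 -c "from h import look2;look2()"
```

```text
11.3 tcp [-0.     -0.2373  0.006 ] F [ -2.1923 -10.1895   0.7868] bright th range [np.float64(0.065)] [np.float64(0.205)]
```

Call:
drive_tool --deltas "0 0 -0.5 -3 0; 0 -0.1 -0.9 -5.9 0; 0 -0.1 -1.3 -8.9 0; 0 -0.1 -1.6 -11.9 0"

```text
time_s: 11.75
position: [0.5089, -0.0825, 0.0693]
tcp_rot: [[0.074, 0.997, -0.0], [0.997, -0.074, -0.002], [-0.002, -0.0, -1.0]]
force: [-3.7, -9.4, 0.3]
opening: 0.006
grasp_force: 5.0
```

Call:
drive_tool --deltas "0 0 0 0 0"

```text
time_s: 11.85
position: [0.5089, -0.0825, 0.069]
tcp_rot: [[0.074, 0.997, -0.001], [0.997, -0.074, -0.002], [-0.002, -0.001, -1.0]]
force: [-2.6, -10.0, 0.1]
opening: 0.007
grasp_force: 4.9
```

```bash
python3 -c "from h import look2;look2()"
```

```text
11.85 tcp [-0.    -0.239 -0.006] F [ -1.8887 -10.2043   0.0841] bright th range [np.float64(0.015)] [np.float64(0.15)]
```

Call:
drive_tool --deltas "0 0 -0.3 -2.9 0; 0 0 -0.6 -5.9 0; 0 -0.1 -0.8 -8.9 0; 0 -0.1 -1 -11.9 0"

```text
time_s: 12.3
position: [0.5088, -0.0835, 0.0573]
tcp_rot: [[0.074, 0.997, -0.0], [0.997, -0.074, -0.002], [-0.002, -0.0, -1.0]]
force: [-3.5, -9.6, -0.2]
opening: 0.006
grasp_force: 5.2
```

Call:
drive_tool --deltas "0 0 0 0 0"

```text
time_s: 12.4
position: [0.5088, -0.0836, 0.0571]
tcp_rot: [[0.074, 0.997, -0.001], [0.997, -0.074, -0.002], [-0.002, -0.0, -1.0]]
force: [-2.7, -10.3, -0.7]
opening: 0.001
grasp_force: 5.2
```

```bash
python3 -c "from h import look2;look2()"
```

```text
12.4 tcp [-0.0001 -0.24   -0.0179] F [ -1.9186 -10.504   -0.7013] bright th range [np.float64(-0.035)] [np.float64(0.095)]
```

Call:
drive_tool --deltas "0 0 -0.1 -3 0; 0 0 -0.2 -6 0; 0 0 -0.3 -9 0; 0 0 -0.3 -12 0; 0 0 -0.3 -15 0; 0 0 -0.3 -18 0; 0 0 -0.3 -18 0"

```text
time_s: 13.15
position: [0.5104, -0.0842, 0.04]
tcp_rot: [[0.075, 0.997, 0.003], [0.997, -0.075, -0.003], [-0.003, 0.003, -1.0]]
force: [-1.4, -9.5, 1.4]
opening: 0.005
grasp_force: 5.0
```

```bash
python3 -c "from h import look2;look2()"
```

```text
13.15 tcp [ 0.0016 -0.2406 -0.035 ] F [-0.7154 -9.5764  1.3861] bright th range [np.float64(-0.05)] [np.float64(0.045)]
```

The lid has seated, since the vertical force flipped to dragging. I'll draw the finger out.

Call:
drive_tool --deltas "0 0 -1 -2 0; 0 0 -1 -2 0; 0 -0.2 -3 -2 0; 0 -0.7 -10 -2 0; 0 -1.8 -25 0 0; 0 -3 -40 5 0; 0 -4 -50 25 0; 0 -4 -55 55 0; 0 -4 -60 90 0; 0 -4 -65 130 0; 0 -4 -65 150 0; 0 -4 -65 150 0"

```text
time_s: 14.4
position: [0.5069, -0.1494, 0.1934]
tcp_rot: [[0.076, 0.997, 0.007], [0.997, -0.076, -0.004], [-0.003, 0.008, -1.0]]
force: [0.0, 0.1, 0.6]
opening: 0.007
grasp_force: 0.0
```

```bash
python3 - <<'E'
from h import *
from rig import imaging
look2()
a=imaging.capture("top")[:,:,::-1];b=imaging.capture("scene")[:,:,::-1]
cv2.imwrite("pics/t6.png",cv2.resize(np.hstack([a[90:290,140:340],b[100:300,200:400]]),None,fx=2,fy=2))
E
```

```text
14.4 tcp [ 0.003  -0.3058  0.1184] F [0.0202 0.1025 0.6448] bright th range [np.float64(-0.05)] [np.float64(0.045)]
```

View pics/t6.png

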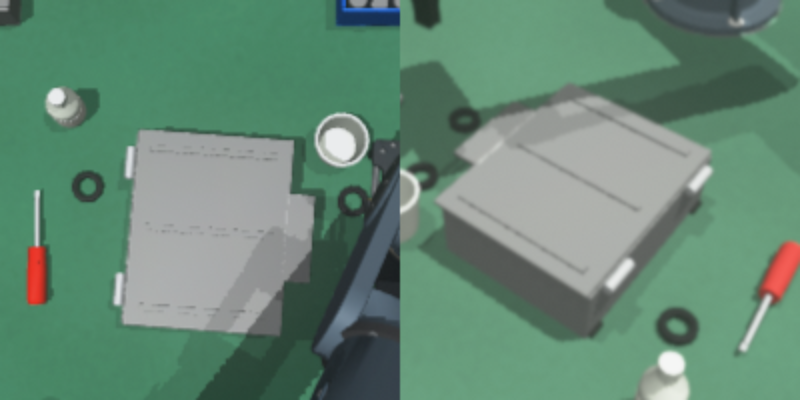

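The lid lies flat on the case (top half, about (125–315, 130–335)). The rings, cup, bottle and screwdriver that are in view have not moved, and the finger is clear.

```bash
python3 -c "
from rig import bot
print(bot.hand_in())"
```

```text
the job is handed in; nothing more can be done
None
```

The lid was pushed over, caught at about 0.92 rad, lowered gently on the finger until shut, and the finger drawn out clear. The bystanders in view had not moved (the tweezers were out of that last picture), and the job is handed in, though no verdict was returned.

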